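Set the mini saw's rip fence to the gauge mark with its thumbwheel

ROBOT

A 6-joint arm with a two-finger parallel gripper is mounted at the origin on the work surface. World frame = base frame: x ahead of the robot, y to its left, z up, the work surface at z = 0. Lengths are in m, angles in rad, forces in N, time in s.
With the tool pointing down it reaches from about 0.3 to 0.775 m from the base axis. Payload 14.6 kg.
Tool frame: the origin (TCP) lies midway between the tips of the shut fingers; the grasp point (between the pads) lies 19 mm behind it; z points along the fingers, y is the line along which they close (so a half turn about z gives the same grasp; the last joint's range is limited). The gripper opens to 85 mm and grips with 20 to 120 N. Pads are 22 mm wide; open, the fingers measure 114 mm over their backs; the gripper's body (76 mm by 85 mm) begins 54 mm behind the grasp point. The pads swing forward as they close: fully open they stand 13 mm farther back than shut.
Start: joints at [-1.381, 0.3, 1.521, -0, 1.321, -0.067], TCP at [0.14, -0.532, 0.231] pointing down, gripper open.
Joint ranges: [-3.03, 3.03], [-0.79, 2.21], [0.23, 2.52], [-1.04, 4.18], [0, 3.07], [-2.55, 2.55]. Speed limits (rad/s): [2.22, 2.22, 2.57, 3.14, 3.14, 3.14].

INTERFACE

Orientations are given as a unit quaternion [w, x, y, z].
In Python, from workcell import status, optics, manip gives the robot as it stands.
- The arm moves only by the tool drive_tool, never from a script. Its argument "moves" is a list that holds one entry, the list of rows, each a list of 7 numbers: the opening, from 0 (shut) to 1 (fully open), then the shift along the tool's x, y, z in cm, then the turn, a rotation vector about the tool's x, y, z in degrees. A call has 1 to 10 rows; each row is the pose to reach, as a shift and turn from the pose commanded when the call began, along the tool's axes at that moment; what a row does not reach only later rows make up. A row lasts 1/8 s, in which the tool goes at most 62.5 mm and 10.7 degrees, less where a joint would pass 70% of its speed; a pose out of reach is approached as far as the arm can. A call with a gripper value outside its range is refused whole. The fingers move at their own pace and stop on an object; "grip_force" is the grip in N (left out, the last holds). Time passes only in rows, so rows that repeat a pose let the fingers close. It gives the time, the measured TCP pose, the force, the opening and the grip force at its end, in the units of the state.
- status.state(): the state, without advancing time (a new reading comes with each control period).
- optics.camera(name): name is "side" or "top" or "wrist"; returns the picture (384x512x3 uint8, red, green, blue); there is no depth.
- optics.calibration(name): a dict with "fx", "fy", "cx", "cy" (pixels), "rvec" (rotation vector, rad) and "tvec" (3), from world to camera coordinates, as OpenCV has them; the wrist camera has in their place "tool_from_camera" (4x4, takes a point from camera to tool coordinates, whose origin is the TCP and whose axes are the flange's). Camera axes: x right, y down, z forward; pixel columns grow to the right and rows downward; lengths in m; the calibration is good to about 2 mm. A picture is of the moment at which its call begins: read the wrist's pose just before it. calibration takes no time and is no camera call.
- manip.close_job(): hands the job in; it is judged then, once.
The state is a dict: "clock": time; "joints": joint angles; "joint_vel": joint speeds; "tau": joint torques, N m; "tcp_pos": TCP position; "eef_rot": TCP orientation; "ft_force": force on the tool from outside, world axes, zero at the start; "ft_torque": the same for the moment, N m; "grip_width": finger opening in m; "gripper_force": force on a finger pad.
Only numpy, scipy, OpenCV 4.12 (cv2) and the standard library are available. Lean on these libraries where they do the work, as an engineer would, in place of code of your own. Each camera call takes 0.05 s, during which the arm holds its last target. There are 200 camera calls.

TASK

Set the little table saw for the next strip of wax: with a fingertip on top of the knurled brass thumbwheel, roll it so that the fence closes in on the blade until the fence's red pointer lines up with the yellow line of the gauge mark, then take the finger away. Move the fence only through its wheel, do not touch the fence or the blade and its guard, and leave everything else lying or standing on and around the saw where it is.

Things in the scene. Friction and masses are not known exactly. Their poses are not given: they have to be found in the camera images.
- saw: mini table saw, fixed: green housing, aluminium table 190 (x) by 220 (y) mm, top 85 mm above the bench. Origin: centre of its underside, on the bench. x points along the blade, away from the operator's side; y along the front rail, to the operator's left; z up. Turned by up to 0.3 rad. Front rail: along the table's front edge, top 84 mm above the bench, white scale, ticks every 5 mm
- wheel_top (a point): highest point of the thumbwheel, mid-width of its rim, 98 mm above the bench, at x -125, y +65 mm in the saw's frame; fixed to the saw, with its axes (does not turn with the wheel). The wheel stands 14 mm out of a slot in the top of a green pinion box at the saw's front left (74 mm long in y, top 84 mm above the bench); behind it rail and saw table are 13 mm lower than the wheel's top
- thumbwheel: knurled brass thumbwheel, 52 mm across, 20 mm wide, axle along the saw's x axis; origin: its centre. It turns with about 1 N at the rim (press on it with 5 to 10 N), stays where it is left, and drives the fence by rack and pinion: its top rolled towards the saw's +y moves the fence to +y, towards the blade, 10 mm per radian (1 mm for 2.6 mm of rim); rolled back, it opens the gap
- fence: aluminium rip fence, 188 mm long, 14 mm thick, top 114 mm above the bench, with a black head on the front rail (its button tops out 132 mm above the bench); it stands to the right (-y) of the blade and slides along the saw's y axis only. Origin: foot of the face that looks to the blade, at the middle of the table
- pointer (a point): tip of the fence's red pointer, 4 mm wide, over the scale of the front rail, in line with the fence's face
- gauge_mark: black clip 14 mm wide fixed on the front rail, with a 4 mm wide yellow line along its top that points at the scale. Origin: on the line, at its scale end. Axes as the saw's. At the start it is 14 to 38 mm farther to +y than the pointer; the fence is set when pointer and line have the same y in the saw's frame
- blade: saw blade with riving knife and clear guard in the middle of the saw table, along the saw's x axis, 100 mm long, 13 mm wide, top 123 mm above the bench; origin: middle of the saw table, on its surface. Not to be touched
- wax_block: loose green wax block 70 x 36 x 22 mm lying on the saw table, left of the blade; origin under its centre
- push_stick: loose orange push stick 200 mm long, 10 mm thick, lying on the bench left of the saw; origin about mid-length, underside
- can: loose orange-red round can 33 mm across, 88 mm tall, standing on the bench left of the pinion box; origin: centre of its underside
- wood_block: loose wooden block 85 x 55 x 18 mm lying right of the saw; origin under its centre
- tweezers: loose steel tweezers with yellow tips, 125 mm long, 4 mm thick, lying in front of the saw, to the right; origin near mid-length, underside
- try_square: loose small square, brass stock 70 mm and steel blade 75 mm, 12 mm thick, lying in front of the saw, to the left; origin under the centre of the stock
- wax_tube: loose violet wax ring tube 28 mm across, 55 mm tall, standing right of the saw's front; origin: centre of its underside

How it is judged:
By the outcome, as a careful person would: the job done as asked, in the order asked, and still so for the second after the job is handed in, with the robot touching nothing.
It also fails if it takes over 54 s, if anything falls off the work surface, if the arm or the gripper's body presses on something with over 40 N, if the wrist force passes 120 N, or if a joint passes its speed limit or range.

## Working session

There is one attempt and no reset: what is moved stays moved. The work goes in short steps, Python scripts to look and compute and a tool call to move; the robot and the scene stay as the last step left them, time stands still between calls to the robot, and variables do not carry over. Pictures are saved under pics/ and viewed, at most 10 in all, crops included, and the job is handed in when it is done.

Besides the shell and the picture viewer there is one more tool, called after ">>>" by a JSON object that holds its "name" and its "arguments", one argument or row to a line. drive_tool: Moves the arm, as the interface text tells. Its arguments: {"type":"object","properties":{"moves":{"type":"array"},"grip_force":{"type":"number"}},"required":["moves"]}

```bash
mkdir -p pics; cat > h.py <<'E'
import numpy as np, cv2
from scipy.spatial.transform import Rotation as R
from workcell import status, optics, manip
def pix(cal,P):
    K=np.array([[cal['fx'],0,cal['cx']],[0,cal['fy'],cal['cy']],[0,0,1]])
    return cv2.projectPoints(np.array(P,float).reshape(-1,1,3),np.array(cal['rvec'],float),np.array(cal['tvec'],float),K,None)[0].reshape(-1,2)
def ray(cal,uv,z):
    r=R.from_rotvec(cal['rvec']).as_matrix(); t=np.array(cal['tvec'])
    c=-r.T@t; d=r.T@np.array([(uv[0]-cal['cx'])/cal['fx'],(uv[1]-cal['cy'])/cal['fy'],1])
    return c+d*(z-c[2])/d[2]
E
python3 - <<'E'
from h import *
for n in ("top","side"):
    im=optics.camera(n); cv2.imwrite(f"pics/{n}0.png",cv2.resize(im[:,:,::-1],(768,576),interpolation=cv2.INTER_CUBIC)); np.save(f"pics/{n}0.npy",im)
    c=optics.calibration(n); r=R.from_rotvec(c['rvec']).as_matrix(); print(n,-r.T@np.array(c['tvec']),c['fx'],r[2])
s=status.state(); print({k:s[k] for k in ('clock','tcp_pos','eef_rot','grip_width','ft_force')})
print(R.from_quat(np.roll(s['eef_rot'],-1)).as_matrix().round(3))
E
```

```text
top [0.48683662 0.04668722 0.81664662] 352.47028360319325 [ 0.10241445 -0.00252415 -0.99473861]
side [0.19816672 0.49741527 0.70014126] 415.3429320859731 [ 0.45602636 -0.52989234 -0.71502033]
{'clock': 0.1, 'tcp_pos': array([ 0.13964803, -0.5317601 ,  0.23076642]), 'eef_rot': array([-5.25209827e-04,  9.91767100e-01,  1.28053668e-01, -4.89070097e-05]), 'grip_width': 0.0855347552705267, 'ft_force': array([-0.47625647, -0.20130708, -0.10798287])}
[[ 0.967  0.254 -0.   ]
 [ 0.254 -0.967  0.001]
 [ 0.    -0.001 -1.   ]]
```

View pics/top0.png

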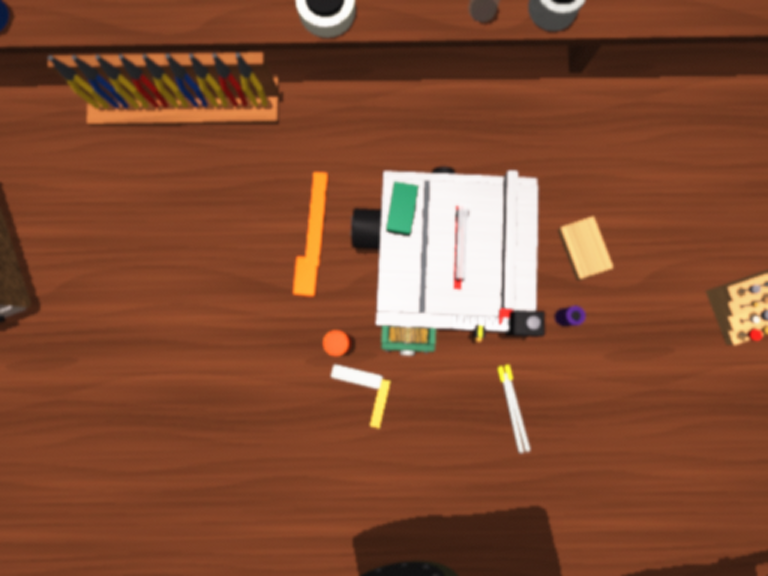

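View pics/side0.png

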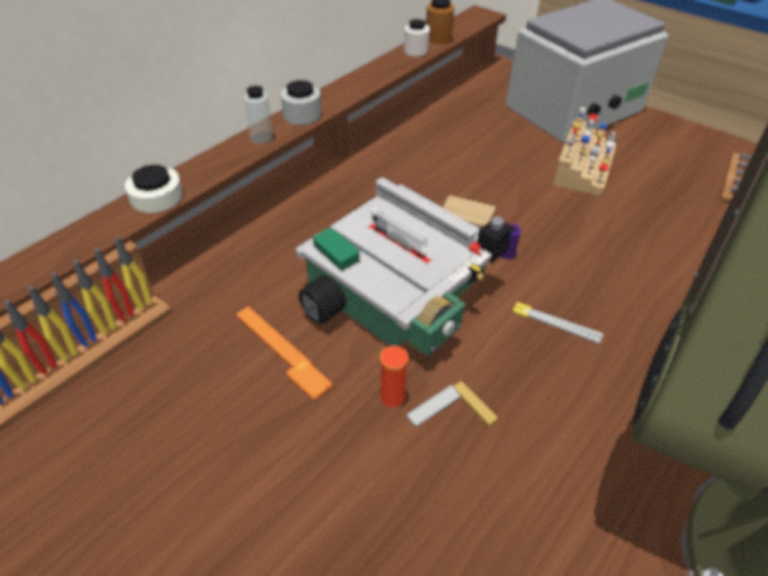

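The top view shows the table corners at about (384,171), (538,178) and (378,325). The wheel is near (409,335), the yellow line near (480,333) and the red pointer near (505,315), all in the 1.5x picture. I'll enlarge that area.

```bash
python3 - <<'E'
from h import *
im=np.load("pics/top0.npy")[205:245,240:370,::-1]
a=cv2.resize(im,None,fx=6,fy=6,interpolation=cv2.INTER_CUBIC)
im=np.load("pics/side0.npy")[150:240,255:345,::-1]
b=cv2.resize(im,None,fx=3.8,fy=3.8,interpolation=cv2.INTER_CUBIC)
o=np.zeros((590,780,3),np.uint8); o[:240]=a; o[245:245+b.shape[0],:b.shape[1]]=b
cv2.imwrite("pics/crop0.png",o)
c=optics.calibration("top")
C=[ray(c,np.array(p)/1.5,0.085)[:2] for p in [(384,171),(538,178),(377,326)]]
print(C, np.linalg.norm(C[0]-C[1]),np.linalg.norm(C[0]-C[2]))
print(ray(c,np.array((409,334))/1.5,.098),ray(c,np.array((480,330))/1.5,.088),ray(c,np.array((505,315))/1.5,.088), ray(c,np.array((336,343))/1.5,.088))
E
```

```text
[array([0.7267239 , 0.04324264]), array([ 0.71294316, -0.17546044]), array([0.50688614, 0.05649945])] 0.21913681763085588 0.22023711045506303
[0.49501356 0.0131702  0.098     ] [ 0.49899172 -0.08494978  0.088     ] [ 0.51901708 -0.12011893  0.088     ] [0.48449691 0.11297525 0.088     ]
```

View pics/crop0.png

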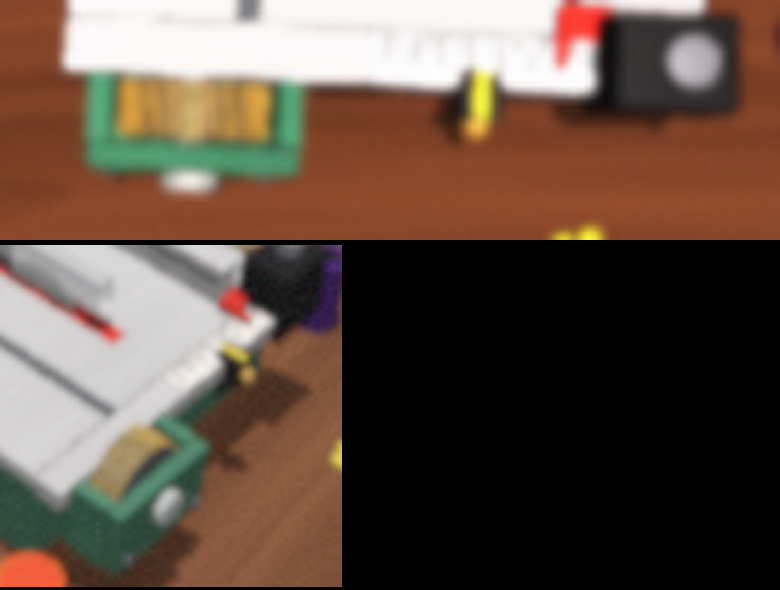

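Wheel top at about (0.50, 0.013) and saw yaw about -0.062, from edges measuring 219 mm and 220 mm. The gap from pointer to line is about 28 mm. The fence travels less than 38 mm, so this needs about 74 mm of rim. I'll move above the wheel with the fingers shut.

>>> {"name": "drive_tool", "arguments": {
  "moves": [
    [[0,48.5,-43.6,-1,0,0,18.3],[0,48.5,-43.6,-1,0,0,18.3],[0,48.5,-43.6,-1,0,0,18.3],[0,48.5,-43.6,-1,0,0,18.3],[0,48.5,-43.6,-1,0,0,18.3],[0,48.5,-43.6,-1,0,0,18.3],[0,48.5,-43.6,-1,0,0,18.3],[0,48.5,-43.6,-1,0,0,18.3],[0,48.5,-43.6,-1,0,0,18.3],[0,48.5,-43.6,-1,0,0,18.3]]
  ]
}}

```text
clock: 1.35
tcp_pos: [0.4838, -0.0078, 0.2409]
eef_rot: [0.0, 1.0, -0.031, 0.0]
ft_force: [1.0, -1.5, 0.0]
grip_width: 0.0
gripper_force: 0.0
```

```bash
cat >> h.py <<'E'
def wcal():
    s=status.state(); c=optics.calibration("wrist")
    T=np.eye(4); T[:3,:3]=R.from_quat(np.roll(s['eef_rot'],-1)).as_matrix(); T[:3,3]=s['tcp_pos']
    W=np.linalg.inv(T@np.array(c['tool_from_camera']))
    c['rvec']=R.from_matrix(W[:3,:3]).as_rotvec(); c['tvec']=W[:3,3]
    return c,s
E
python3 - <<'E'
from h import *
import pickle
optics.camera("top")
c,s=wcal(); im=optics.camera("wrist"); pickle.dump((c,s,im),open("pics/w1.pkl","wb"))
print(s['tcp_pos'],optics.calibration("wrist")['tool_from_camera'])
cv2.imwrite("pics/w1.png",cv2.resize(im[:,:,::-1],(768,576),interpolation=cv2.INTER_CUBIC))
print(pix(c,[[.504,.0125,.098],[.495,.013,.098]])*1.5)
E
```

```text
[ 0.48619128 -0.00288335  0.24064984] [[ 9.45555315e-04 -9.63055074e-01 -2.69302860e-01  6.82214438e-02]
 [ 9.99999130e-01  6.62911364e-04  1.14047931e-03 -1.30796325e-04]
 [-9.19820457e-04 -2.69303704e-01  9.63054863e-01 -1.42770793e-01]
 [ 0.00000000e+00  0.00000000e+00  0.00000000e+00  1.00000000e+00]]
[[354.04108691 244.43832725]
 [354.27492258 257.19969036]]
```

View pics/w1.png

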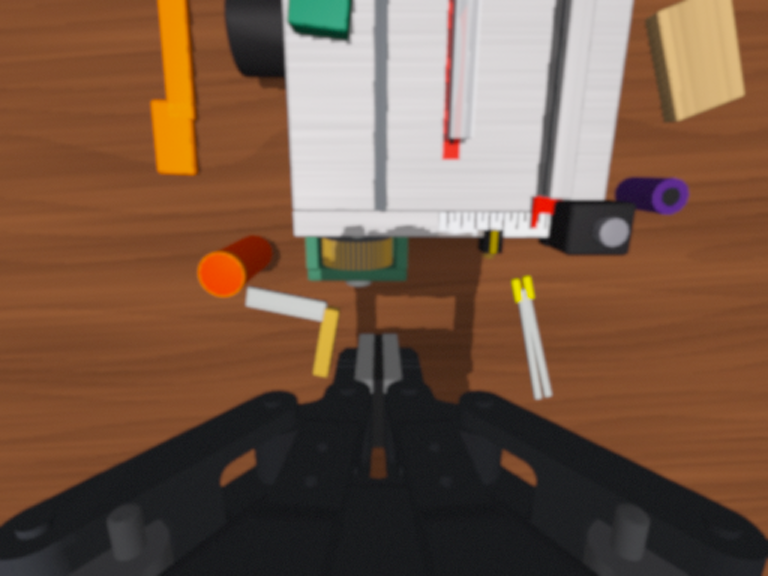

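The wrist view shows wheel rim rows at about 241-270 around column 357, the line at about (493,235) and the pointer at about (540,212). I'll enlarge it to read these exactly.

```bash
python3 - <<'E'
from h import *
import pickle
c,s,im=pickle.load(open("pics/w1.pkl","rb"))
a=cv2.resize(im[125:195,200:290,::-1],None,fx=4,fy=4,interpolation=cv2.INTER_CUBIC)
b=cv2.resize(im[125:175,290:390,::-1],None,fx=7.8,fy=6,interpolation=cv2.INTER_CUBIC)
o=np.zeros((590,780,3),np.uint8); o[:280,:360]=a; o[285:585]=b
cv2.imwrite("pics/crop1.png",o)
for p,z in [((357,241),.098),((357,270),.098),((307,278),.084),((408,278),.084),((293,237),.084),((549,237),.084)]: print(p,ray(c,np.array(p)/1.5,z))
E
```

```text
(357, 241) [0.50627774 0.01028212 0.098     ]
(357, 270) [0.48571748 0.01175896 0.098     ]
(307, 278) [0.47842247 0.0501959  0.084     ]
(408, 278) [ 0.47405835 -0.02469562  0.084     ]
(293, 237) [0.50953366 0.05711959 0.084     ]
(549, 237) [ 0.49875608 -0.12761629  0.084     ]
```

View pics/crop1.png

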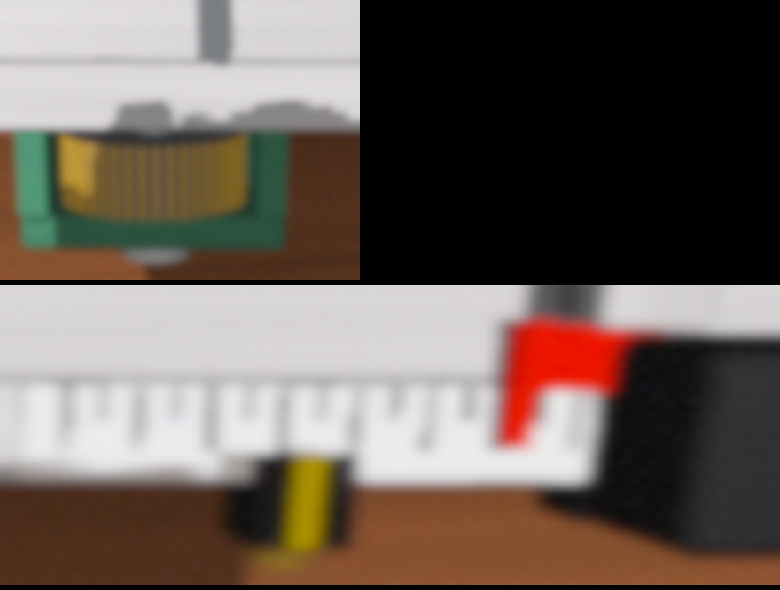

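The wheel centre is at about (0.496, 0.011), and the box measures 75 mm against the given 74 mm. The gap is about 28.5 mm. I'll let the arm settle before the descent.

>>> {"name": "drive_tool", "arguments": {
  "moves": [
    [[0,0,0,0,0,0,0],[0,0,0,0,0,0,0]]
  ],
  "grip_force": 60
}}

```text
clock: 1.7
tcp_pos: [0.4827, -0.0107, 0.2408]
eef_rot: [0.0, 0.999, -0.032, -0.0]
ft_force: [0.6, -0.2, 0.3]
grip_width: -0.0002
gripper_force: 0.0
```

>>> {"name": "drive_tool", "arguments": {
  "moves": [
    [[0,0,0,0,0,0,0],[0,0,0,0,0,0,0],[0,0,0,0,0,0,0]]
  ]
}}

```text
clock: 2.08
tcp_pos: [0.483, -0.0101, 0.2409]
eef_rot: [0.0, 1.0, -0.032, 0.0]
ft_force: [-0.4, -0.1, -0.2]
grip_width: -0.0001
gripper_force: 0.0
```

>>> {"name": "drive_tool", "arguments": {
  "moves": [
    [[0,1.2,-1.0,4,0,0,0],[0,1.2,-1.0,8,0,0,0],[0,1.2,-1.0,11,0,0,0],[0,1.2,-1.0,12.5,0,0,0],[0,1.2,-1.0,13.3,0,0,0],[0,1.2,-1.0,13.5,0,0,0],[0,1.2,-1.0,13.5,0,0,0],[0,1.2,-1.0,13.5,0,0,0]]
  ]
}}

```text
clock: 3.08
tcp_pos: [0.496, -0.0006, 0.1065]
eef_rot: [0.0, 1.0, -0.031, 0.001]
ft_force: [0.5, 0.2, 0.0]
grip_width: 0.0002
gripper_force: 0.0
```

```bash
python3 - <<'E'
from h import *
import pickle
c,s=wcal(); im=optics.camera("wrist"); pickle.dump((c,s,im),open("pics/w2.pkl","wb"))
print(s['tcp_pos'])
cv2.imwrite("pics/w2.png",cv2.resize(im[:,:,::-1],(768,576),interpolation=cv2.INTER_CUBIC))
E
```

```text
[ 0.49597936 -0.00062945  0.10650062]
```

View pics/w2.png

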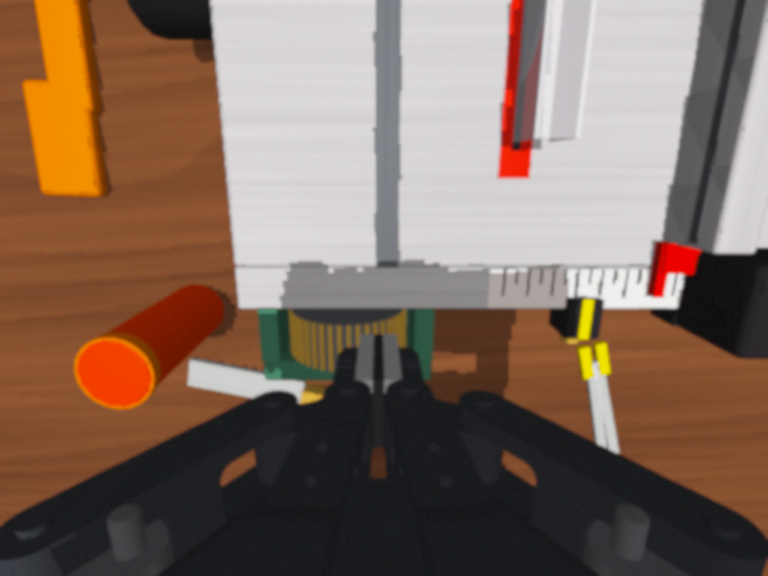

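The fingertip is over the wheel's rim, about 11 mm to the right of its top. Next is a gentle press.

>>> {"name": "drive_tool", "arguments": {
  "moves": [
    [[0,0,0,0.6,0,0,0],[0,0,0,0.8,0,0,0],[0,0,0,0.9,0,0,0],[0,0,0,0.9,0,0,0],[0,0,0,0.9,0,0,0]]
  ]
}}

```text
clock: 3.75
tcp_pos: [0.4957, -0.0006, 0.0969]
eef_rot: [0.0, 1.0, -0.031, -0.0]
ft_force: [-0.9, 0.5, 2.6]
grip_width: -0.0002
gripper_force: 1.0
```

>>> {"name": "drive_tool", "arguments": {
  "moves": [
    [[0,0,0,0.06,0,0,0],[0,0,0,0.06,0,0,0]]
  ]
}}

```text
clock: 4.0
tcp_pos: [0.4957, -0.0007, 0.0966]
eef_rot: [0.0, 1.0, -0.031, 0.0]
ft_force: [-3.9, -1.5, 7.1]
grip_width: 0.0002
gripper_force: 3.4
```

>>> {"name": "drive_tool", "arguments": {
  "moves": [
    [[0,0,-0.3,-0.02,0,0,0],[0,0,-0.6,-0.04,0,0,0],[0,0,-0.9,-0.04,0,0,0],[0,0,-1.2,-0.04,0,0,0],[0,0,-1.5,-0.04,0,0,0]]
  ]
}}

```text
clock: 4.62
tcp_pos: [0.4968, 0.0144, 0.0978]
eef_rot: [0.0, 1.0, -0.031, 0.0]
ft_force: [-8.0, -0.3, 15.6]
grip_width: -0.0002
gripper_force: 8.1
```

>>> {"name": "drive_tool", "arguments": {
  "moves": [
    [[0,0,-0.3,-0.03,0,0,0],[0,0,-0.6,-0.02,0,0,0],[0,0,-0.9,0.0,0,0,0],[0,0,-0.9,0.0,0,0,0]]
  ]
}}

```text
clock: 5.12
tcp_pos: [0.4974, 0.0237, 0.0973]
eef_rot: [-0.0, 1.0, -0.031, 0.0]
ft_force: [-5.2, 2.9, 9.7]
grip_width: 0.0
gripper_force: 4.7
```

```bash
python3 - <<'E'
from h import *
import pickle
c,s=wcal(); im=optics.camera("wrist"); pickle.dump((c,s,im),open("pics/w3.pkl","wb"))
t0=np.load("pics/top0.npy"); t1=optics.camera("top"); np.save("pics/top1.npy",t1)
def red(im,z,cal,box):
    h=im.astype(int); m=(h[:,:,0]>170)&(h[:,:,1]<90)&(h[:,:,2]<90); k=np.zeros_like(m); k[box[0]:box[1],box[2]:box[3]]=1
    v,u=np.nonzero(m&k); return len(u),u.mean(),v.mean()
for t in (t0,t1): print(red(t,0,0,(200,222,315,350)))
print(s['tcp_pos'])
for n,b in (('w2',(155,205,420,475)),('w3',(155,205,380,475))):
    c,s,im=pickle.load(open(f"pics/{n}.pkl","rb")); q=red(im,0,0,b); print(q,ray(c,q[1:],.088))
E
```

```text
(34, np.float64(335.94117647058823), np.float64(208.3235294117647))
(26, np.float64(331.84615384615387), np.float64(208.15384615384616))
[0.49738352 0.02369973 0.09727143]
(545, np.float64(449.6788990825688), np.float64(175.00366972477065)) [ 0.5205889  -0.12009239  0.088     ]
(15, np.float64(473.53333333333336), np.float64(197.93333333333334)) [ 0.51007273 -0.10451633  0.088     ]
```

The fence moved about 8.5 mm in that stroke, as expected. Second stroke: lift, return, press and roll.

>>> {"name": "drive_tool", "arguments": {
  "moves": [
    [[0,0,0,-0.6,0,0,0],[0,0,0,-1.2,0,0,0],[0,0,1.2,-1.2,0,0,0],[0,0,2.4,-1.2,0,0,0],[0,0,2.4,-0.9,0,0,0],[0,0,2.4,-0.4,0,0,0],[0,0,2.4,-0.1,0,0,0],[0,0,2.4,0.03,0,0,0],[0,0,2.4,0.04,0,0,0]]
  ]
}}

```text
clock: 6.35
tcp_pos: [0.4957, -0.0006, 0.0966]
eef_rot: [0.0, 1.0, -0.031, 0.0]
ft_force: [-2.6, -2.2, 8.4]
grip_width: 0.0001
gripper_force: 4.0
```

>>> {"name": "drive_tool", "arguments": {
  "moves": [
    [[0,0,-0.3,-0.02,0,0,0],[0,0,-0.6,-0.04,0,0,0],[0,0,-0.9,-0.05,0,0,0],[0,0,-1.2,-0.05,0,0,0],[0,0,-1.5,-0.05,0,0,0],[0,0,-1.8,-0.05,0,0,0],[0,0,-2.1,-0.04,0,0,0],[0,0,-2.4,-0.03,0,0,0],[0,0,-2.4,-0.03,0,0,0]]
  ]
}}

```text
clock: 7.48
tcp_pos: [0.4974, 0.0239, 0.0972]
eef_rot: [-0.0, 1.0, -0.031, 0.0]
ft_force: [-3.3, 3.2, 9.6]
grip_width: 0.0003
gripper_force: 5.0
```

>>> {"name": "drive_tool", "arguments": {
  "moves": [
    [[0,0,0,-0.6,0,0,0],[0,0,0,-1.2,0,0,0],[0,0,1.2,-1.2,0,0,0],[0,0,2.4,-1.2,0,0,0],[0,0,2.4,-1.2,0,0,0],[0,0,2.4,-1.2,0,0,0],[0,0,2.4,-1.2,0,0,0]]
  ]
}}

```text
clock: 8.35
tcp_pos: [0.4957, -0.0004, 0.1085]
eef_rot: [-0.0, 1.0, -0.031, -0.0]
ft_force: [0.3, -0.2, 0.0]
grip_width: -0.0002
gripper_force: 0.0
```

```bash
python3 - <<'E'
from h import *
import pickle
c,s=wcal(); im=optics.camera("wrist"); pickle.dump((c,s,im),open("pics/w4.pkl","wb"))
print(s['tcp_pos'],s['clock'])
cv2.imwrite("pics/w4.png",cv2.resize(im[150:225,330:480,::-1],None,fx=5,fy=5,interpolation=cv2.INTER_CUBIC))
E
```

```text
[ 4.95662985e-01 -4.31211161e-04  1.08504968e-01] 8.35
```

View pics/w4.png

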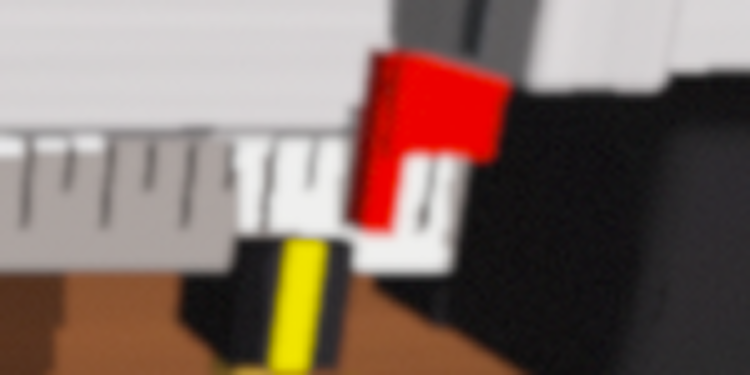

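The pointer tip is at about (377,228) and the line at about (307,238) in the crop, so about 8 mm remain. I'll put the camera over the line to remove parallax.

>>> {"name": "drive_tool", "arguments": {
  "moves": [
    [[0,0,0,-6,0,0,0],[0,0,4,-10,0,0,0],[0,0,8.3,-10,0,0,0],[0,0,8.3,-10,0,0,0],[0,0,8.3,-10,0,0,0],[0,0,8.3,-10,0,0,0],[0,0,8.3,-10,0,0,0],[0,0,8.3,-10,0,0,0]]
  ]
}}

```text
clock: 9.4
tcp_pos: [0.4905, -0.0831, 0.2085]
eef_rot: [-0.0, 1.0, -0.031, -0.0]
ft_force: [-0.7, 0.3, -0.5]
grip_width: 0.0001
gripper_force: 0.0
```

```bash
cat > look.py <<'E'
from h import *
import pickle,sys
n=sys.argv[1]
c,s=wcal(); im=optics.camera("wrist"); pickle.dump((c,s,im),open(f"pics/{n}.pkl","wb"))
print(s['tcp_pos'],s['clock'],c['fx'],c['cx'])
cv2.imwrite(f"pics/{n}.png",cv2.resize(im[125:200,196:326,::-1],None,fx=6,fy=6,interpolation=cv2.INTER_CUBIC))
E
python3 look.py w5
```

```text
[ 0.49051798 -0.08306402  0.20851762] 9.4 277.96349044341497 251.78283824777603
```

View pics/w5.png

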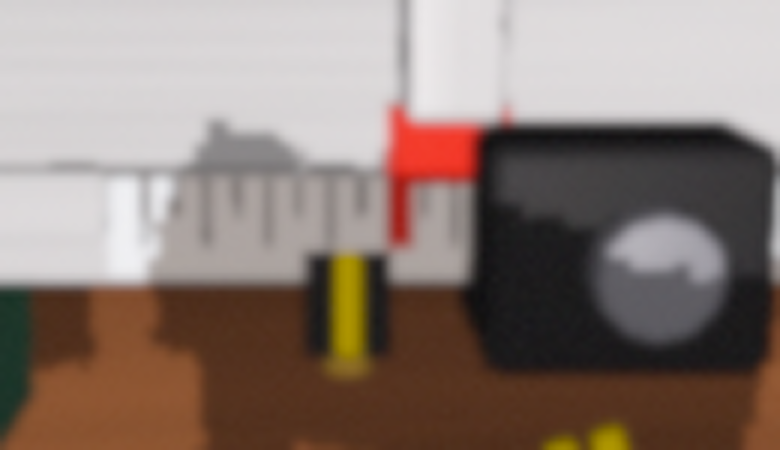

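```bash
cat > meas.py <<'E'
from h import *
import pickle,sys
c,s,im=pickle.load(open(f"pics/{sys.argv[1]}.pkl","rb")); h=im.astype(float)
uw=float(sys.argv[2]) if len(sys.argv)>2 else 262.7
# weighted centroids of line and of pointer tongue, rows given
ye=np.clip((h[:,:,0]+h[:,:,1])/2-h[:,:,2]-60,0,None); rd=np.clip(h[:,:,0]-(h[:,:,1]+h[:,:,2])/2-70,0,None)
v=np.array([0.062,0.998])
for nm,w,rows,cols,z in (("line",ye,(169,182),(246,262),.088),("ptr",rd,(156,164),(int(uw)-6,int(uw)+7),.086)):
    w=w[rows[0]:rows[1],cols[0]:cols[1]]; u=np.average(np.arange(*cols),weights=w.sum(0)); vv=np.average(np.arange(*rows),weights=w.sum(1))
    p=ray(c,(u,vv),z); print(nm,u,vv,p,"sawy",p[:2]@v)
E
python3 meas.py w5
```

```text
line 253.56208969024502 175.0173832639852 [ 0.49933375 -0.08550519  0.088     ] sawy -0.05437549179543087
ptr 262.11197110423115 159.42414860681114 [ 0.51371088 -0.09461408  0.086     ] sawy -0.06257477877929833
```

>>> {"name": "drive_tool", "arguments": {
  "moves": [
    [[0,0,-4,0,0,0,0],[0,0,-8.3,4,0,0,0],[0,0,-8.3,8,0,0,0],[0,0,-8.3,10,0,0,0],[0,0,-8.3,10.3,0,0,0],[0,0,-8.3,10.7,0,0,0],[0,0,-8.3,11.0,0,0,0],[0,0,-8.3,11.15,0,0,0],[0,0,-8.3,11.22,0,0,0],[0,0,-8.3,11.22,0,0,0]]
  ]
}}

```text
clock: 10.7
tcp_pos: [0.4959, -0.0006, 0.0968]
eef_rot: [0.0, 1.0, -0.031, 0.0]
ft_force: [-1.1, 0.1, 4.6]
grip_width: -0.0002
gripper_force: 2.0
```

>>> {"name": "drive_tool", "arguments": {
  "moves": [
    [[0,0,-0.3,-0.02,0,0,0],[0,0,-0.6,-0.04,0,0,0],[0,0,-0.9,-0.05,0,0,0],[0,0,-1.2,-0.05,0,0,0],[0,0,-1.5,-0.05,0,0,0],[0,0,-1.8,-0.05,0,0,0],[0,0,-2.05,-0.04,0,0,0],[0,0,-2.05,-0.04,0,0,0],[0,0,-2.05,-0.04,0,0,0]]
  ]
}}

```text
clock: 11.82
tcp_pos: [0.4973, 0.0201, 0.0977]
eef_rot: [-0.0, 1.0, -0.031, 0.001]
ft_force: [-3.1, 1.0, 12.4]
grip_width: -0.0001
gripper_force: 5.9
```

>>> {"name": "drive_tool", "arguments": {
  "moves": [
    [[0,0,0,-0.6,0,0,0],[0,0,0,-4,0,0,0],[0,0,4,-9,0,0,0],[0,0,9,-11.2,0,0,0],[0,0,10.4,-11.2,0,0,0],[0,0,10.4,-11.2,0,0,0],[0,0,10.4,-11.2,0,0,0],[0,0,10.4,-11.2,0,0,0],[0,0,10.4,-11.2,0,0,0],[0,0,10.4,-11.2,0,0,0]]
  ]
}}

```text
clock: 13.08
tcp_pos: [0.4905, -0.0836, 0.2087]
eef_rot: [-0.0, 1.0, -0.031, -0.0]
ft_force: [0.0, -0.5, -0.6]
grip_width: -0.0001
gripper_force: 0.0
```

```bash
python3 look.py w6; python3 meas.py w6 254
```

```text
[ 0.49046384 -0.08364863  0.20868737] 13.075 277.96349044341497 251.78283824777603
line 252.79053996051164 174.99098635075973 [ 0.49930701 -0.08534227  0.088     ] sawy -0.05421455432464706
ptr 252.74536693847296 159.27316530763528 [ 0.51431937 -0.08621287  0.086     ] sawy -0.05415264101264562
```

View pics/w6.png

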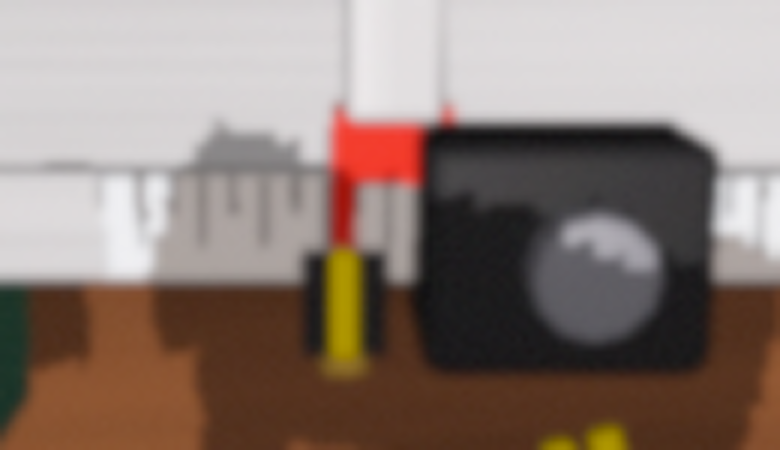

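The pointer (x≈342) and the yellow line (x≈343) coincide to within about 0.2 mm, and the finger is clear. I'm handing the job in.

```bash
python3 -c "
from workcell import manip
print(manip.close_job())"
```

```text
the job is handed in; nothing more can be done
None
```

The fence is set: its red pointer lines up with the yellow gauge line to about 0.2 mm by my wrist-camera measurement. The finger is clear of the wheel and the job is handed in.

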